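# Close and bolt the card press

## Task

The freshly glued cards lie in the wooden press: ease its sprung hinged plate right down until it lies level and you feel its stop and, while you keep it down, slide the bolt on it fully home under the steel keeper, so that the plate stays level by itself when you let go. Press gently: do not slam the plate down, never bear on the press with more than about 30 N, and leave everything else on the table where it is.

Things in the scene. Friction and masses are not known exactly. Their poses are not given: they have to be found in the camera images.
- press: Card press, fixed to the table (sizes in mm throughout). Plywood base 20 thick, x -165..135, y -125..135 about this origin, which is at table height. +x: from the free front edge to the hinge; +y: to the side with the steel keeper; z up. A card stack 150 x 130 lies on it, top at z=42. The platen and bolt, below, are part of the press.
- platen (a joint): Angle (rad) of the platen, a wooden plate 225 long, 170 wide, 10 thick: 0 level on a hard stop, 0.42 fully up, where its spring holds it at the start. Pushed 190 mm from the hinge it takes 8 N to start, 10 N to hold level; let go unbolted, it springs up.
- platen_hinge (a point): Middle of the platen's hinge axis, which runs along the press's y at x=110, z=44 in the press frame. The platen reaches 225 from here towards -x and 85 to either side; its underside is at axis height, its top face 10 above (when level).
- platen_edge (a point): Point on the platen's top face, mid-width (y=0), 190 from the hinge axis, 35 from the free edge, on the line of the bolt; axes turn with the platen, z normal to its face. With the platen level it is at x=-80, y=0, z=54 in the press frame.
- bolt (a joint): Travel (m) of the steel bolt sliding across the platen's top along +y: 0 drawn back, 0.028 fully home on its end stop; starts at 0 to 0.005. About 2 N friction, stays where left. Past 0.013 its tip is under the keeper's lip, if the platen is level (1.5 mm of vertical play); if the platen is higher the tip strikes the lip or lands on it.
- knob_top (a point): Centre of the top of the bolt's upright knob, 18 in diameter, top 35 above the platen's face, on the bolt line; at bolt travel 0 it is at y=9. The knob ends the bolt on the -y side, where the plate is bare. The rod, 10 thick, axis 6 above the face, runs from it to +y under two straps (tops 13.5 above the face).
- bolt_tip (a point): Rounded tip of the bolt, on the rod's axis, 75 to +y of the knob's axis.
- keeper (a point): Middle of the lower edge of the keeper's lip, on the side facing the platen: x=-80, y=97, z=66.5 in the press frame. The lip is 30 wide (x), 6 thick, and reaches from y=97 to its post at y=120 to 130.
- glue: Bystander, loose: small closed green glass bottle, radius 17, 85 tall; origin at the centre of its underside, sizes in mm.
- brush: Bystander, loose: small brush lying flat along its x; origin at the centre of its underside, sizes in mm.
- stamp: Bystander, loose: wooden block 24 x 50 x 16 with a round grip on top, 32 tall in all, standing on the front strip of the press base; origin at the centre of its underside, sizes in mm.
- mug: Bystander, loose: white mug, radius 40, 95 tall; origin at the centre of its underside, sizes in mm.
- stack: Bystander, loose: loose pile of painted cards 95 x 95 x 32; origin at the centre of its underside, sizes in mm.
- weight: Bystander, loose: brass weight with a waist, radius 30, 68 tall; origin at the centre of its underside, sizes in mm.

How it is judged:
By the outcome, as a careful person would: the job done as asked, in the order asked, and still so for the second after the job is handed in, with the robot touching nothing.
It also fails if it takes over 58 s, if anything falls off the work surface, if the arm or the gripper's body presses on something with over 40 N, if the wrist force passes 120 N, or if a joint passes its speed limit or range.

## Robot

A 6-joint arm with a two-finger parallel gripper is mounted at the origin on the work surface. World frame = base frame: x ahead of the robot, y to its left, z up, the work surface at z = 0. Lengths are in m, angles in rad, forces in N, time in s.
With the tool pointing down it reaches from about 0.3 to 0.85 m from the base axis. Payload 4.2 kg.
Tool frame: the origin (TCP) lies where the fingers leave the gripper's body, on its centre line; the fingertips stand 78 mm ahead of it and the grasp point (between the pads) lies 60 mm ahead of it; z points along the fingers, y is the line along which they close (so a half turn about z gives the same grasp; the last joint's range is limited). The gripper opens to 91 mm and grips with 3 to 60 N. Pads are 32 mm wide; open, the fingers measure 118 mm over their backs; the gripper's body (76 mm by 178 mm) begins 60 mm behind the grasp point.
Start: joints at [-1.252, 0.32, 1.565, -0, 1.257, -0.02], TCP at [0.191, -0.542, 0.292] pointing down, gripper open.
Joint ranges: [-3.11, 3.11], [-0.84, 2.01], [0.21, 2.61], [-1.34, 4.49], [0.05, 2.63], [-2.56, 2.56]. Speed limits (rad/s): [2.57, 2.57, 3.14, 3.14, 3.14, 3.14].

## Interface

Orientations are given as a unit quaternion [x, y, z, w].
In Python, from bench import bot, optics gives the robot as it stands.
- The arm moves only by the shell command python3 -m inch 'ROWS' [FORCE]. ROWS is JSON, one flat list of numbers, 5 for each row, row after row: the shift along the tool's x, y, z in m, then the turn about the tool's z in degrees, then the opening, from -1 (shut) to 1 (fully open). A call has exactly 8 rows; each row shifts and turns the commanded pose from where the row before left it, along the tool's axes as they then stand; what a row does not reach is not made up. A row lasts 1/12 s, in which the tool goes at most 41.7 mm and 7.16 degrees, less where a joint would pass 70% of its speed; a pose out of reach is approached as far as the arm can. A call with a gripper value outside its range is refused whole. The fingers move at their own pace and stop on an object; FORCE is the grip in N (left out, the last holds). Time passes only in rows, so rows that do not move let the fingers close, or fill a call up. It gives the time, the measured TCP pose, the force, the opening and the grip force at its end, in the units of the state.
- bot.get_state(): the state, without advancing time (a new reading comes with each control period).
- optics.camera(name): name is "side" or "top"; returns a dict with "image" (400x640x3 uint8, red, green, blue), "fx", "fy", "cx", "cy" (pixels), "k1" (the pictures are not rectified: a ray, as slopes to the right and down, at radius r is drawn at 1 + k1 r^2 times it, then the intrinsics apply), "position" and "rotation" of the camera in the world. Camera axes: x right, y up, looking along -z (the intrinsics and any distortion apply to the point x, -y, -z); pixel columns grow to the right and rows downward; lengths in m; the calibration is good to about 2 mm. A picture is of the moment at which its call begins. There is no depth.
- bot.job_done(): hands the job in; it is judged then, once.
The state is a dict: "t": time; "joint_positions": joint angles; "dq": joint speeds; "tau": joint torques, N m; "eef_pos": TCP position; "orientation": TCP orientation; "force": force on the tool from outside, world axes, zero at the start; "ft_torque": the same for the moment, N m; "opening": finger opening in m; "finger_force": force on a finger pad.
Only numpy, scipy, OpenCV 4.12 (cv2) and the standard library are available. Lean on these libraries where they do the work, as an engineer would, in place of code of your own. Each camera call takes 0.05 s, during which the arm holds its last target. There are 200 camera calls.

## Working session

There is one attempt and no reset: what is moved stays moved. The work goes in short steps, Python scripts to look and compute and a shell command to move; the robot and the scene stay as the last step left them, time stands still between calls to the robot, and variables do not carry over. Pictures are saved under pics/ and viewed, at most 10 in all, crops included, and the job is handed in when it is done.

```bash
mkdir -p pics; python3 - <<'E'
from bench import bot, optics
import cv2
for n in("side","top"):
    c=optics.camera(n); cv2.imwrite(f"pics/{n}0.png",c["image"][:,:,::-1])
    print({k:v for k,v in c.items() if k!="image"})
print(bot.get_state())
E
```

```text
{'fx': 379.85030694236696, 'fy': 379.85030694236696, 'cx': 316.1763563952808, 'cy': 191.67324693858166, 'k1': -0.04235496859379477, 'position': array([0.24400792, 0.73936561, 0.68754749]), 'rotation': array([-0.09001697,  0.43716822,  0.87733743, -0.17623828])}
{'fx': 390.7848977914075, 'fy': 390.7848977914075, 'cx': 323.46920322232955, 'cy': 196.8518051130003, 'k1': 0.02330725898733532, 'position': array([0.39052466, 0.00541238, 1.37929112]), 'rotation': array([-0.05305122,  0.05303607,  0.71114688, -0.69902994])}
{'t': 0.1, 'joint_positions': array([-1.25200580e+00,  3.20231162e-01,  1.56553713e+00, -4.19841602e-05,
        1.25743241e+00, -2.00129076e-02]), 'dq': array([-0.00053511, -0.0004079 , -0.0047982 , -0.00023194, -0.00142889,
       -0.00071212]), 'tau': array([ 2.26577195e-04, -4.13332665e+01, -2.32510668e+01,  7.27899279e-02,
        4.21944063e-02, -5.63641072e-05]), 'eef_pos': array([ 0.19098699, -0.54200554,  0.29151017]), 'orientation': array([ 9.85684397e-01,  1.68598998e-01, -1.39408327e-04, -7.92098636e-04]), 'force': array([-0.00998162,  0.49452469,  0.69858508]), 'ft_torque': array([-0.01405649,  0.04547128,  0.00629858]), 'finger_force': 0.0, 'opening': 0.09113632145884841}
```

View pics/top0.png

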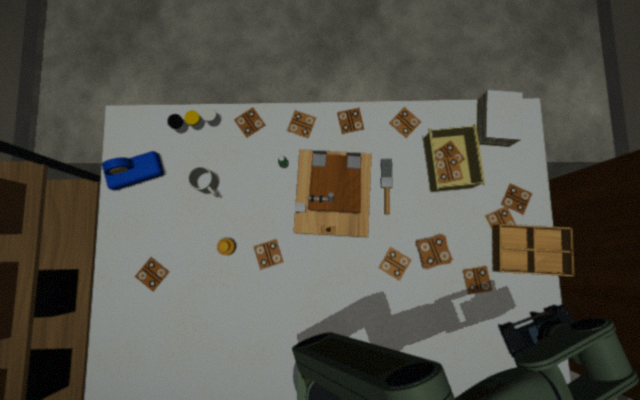

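View pics/side0.png

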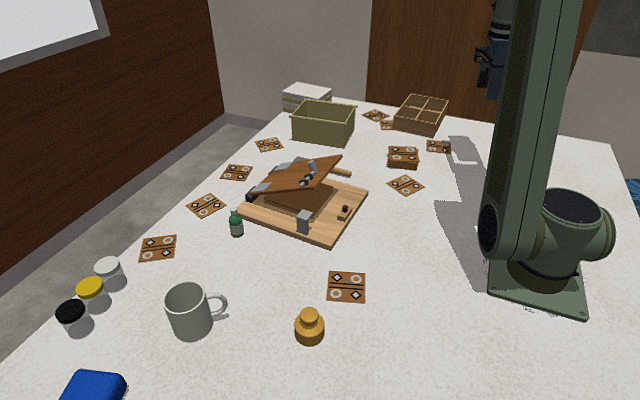

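The top view shows the press at about cols 294–371, rows 150–237, with its hinge at the far side (+x) and the keeper on the left (+y). The stamp is on the front strip at about (328,230). The side view shows the platen up, with the keeper at (303,222). I'll enlarge both.

```bash
python3 - <<'E'
import cv2
a=cv2.imread("pics/top0.png")[140:250,270:410]; cv2.imwrite("pics/topc.png",cv2.resize(a,None,fx=5,fy=5,interpolation=cv2.INTER_CUBIC))
a=cv2.imread("pics/side0.png")[140:255,220:380]; cv2.imwrite("pics/sidec.png",cv2.resize(a,None,fx=5,fy=5,interpolation=cv2.INTER_CUBIC))
E
```

```text
(no output)
```

View pics/topc.png

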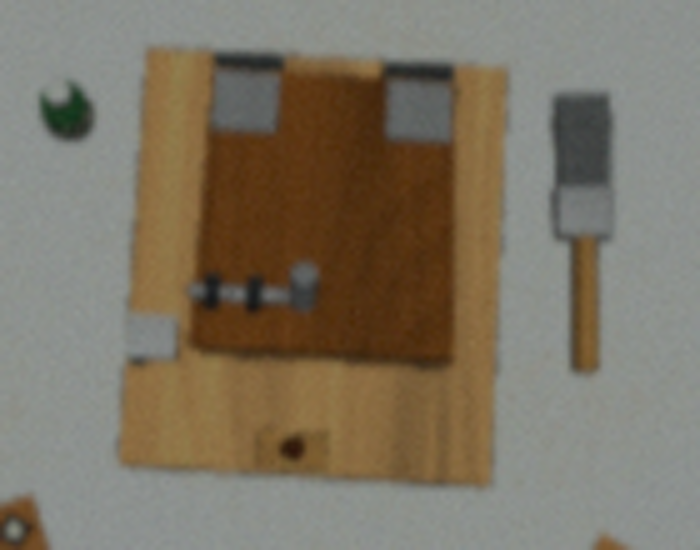

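View pics/sidec.png

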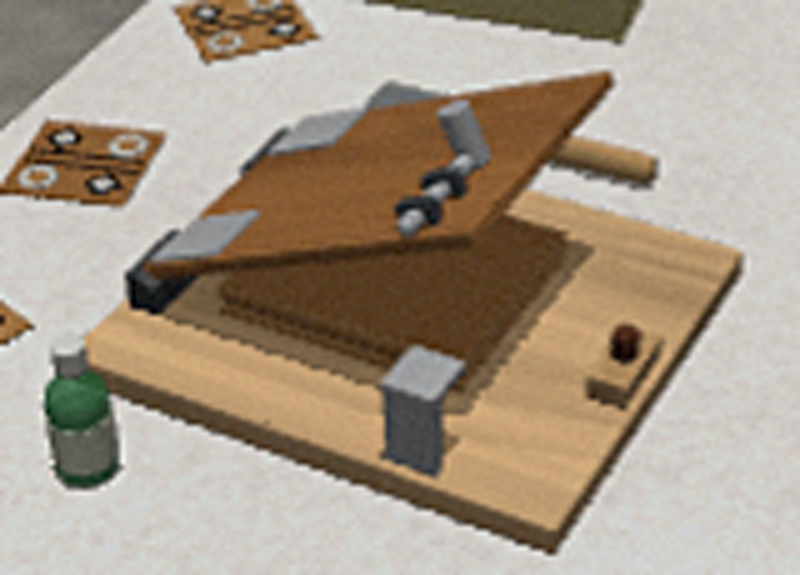

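```bash
cat > geo.py <<'E'
import numpy as np
from scipy.spatial.transform import Rotation as R
CAM={'side':(379.85,316.176,191.673,-0.04235,[0.24400792,0.73936561,0.68754749],[-0.09001697,0.43716822,0.87733743,-0.17623828]),
'top':(390.785,323.469,196.852,0.023307,[0.39052466,0.00541238,1.37929112],[-0.05305122,0.05303607,0.71114688,-0.69902994])}
def proj(n,p):
    f,cx,cy,k,t,q=CAM[n]; c=R.from_quat(q).inv().apply(np.asarray(p)-t)
    s=np.array([c[0],-c[1]])/-c[2]; s=s*(1+k*s@s); return np.array([f*s[0]+cx,f*s[1]+cy])
def world(P,v): # press mm -> world
    c,s=np.cos(P[2]),np.sin(P[2]); v=np.array(v)/1000.
    return np.array([P[0]+c*v[0]-s*v[1],P[1]+s*v[0]+c*v[1],v[2]])
def plat(q,d,y,h): return [110-d*np.cos(q)+h*np.sin(q),y,44+d*np.sin(q)+h*np.cos(q)]
E
python3 - <<'E'
from geo import *
from scipy.optimize import least_squares
T=lambda u,v:np.array([270+u/5-.4,140+v/5-.4]); S=lambda u,v:np.array([220+u/5-.4,140+v/5-.4])
obs=[('top',T(148,48),lambda q,b:[135,135,20]),('top',T(508,67),lambda q,b:[135,-125,20]),('top',T(492,486),lambda q,b:[-165,-125,20]),('top',T(121,465),lambda q,b:[-165,135,20]),
('side',S(553,530),lambda q,b:[-165,135,20]),('side',S(742,257),lambda q,b:[-165,-125,20]),('side',S(88,345),lambda q,b:[135,135,20]),
('top',T(305,270),lambda q,b:plat(q,190,9+b,45)),('side',S(455,106),lambda q,b:plat(q,190,9+b,45)),
('side',S(611,73),lambda q,b:plat(q,225,-85,10)),('side',S(470,237),lambda q,b:plat(q,225,85,10))]
f=lambda p:np.concatenate([proj(n,world(p,g(p[3],p[4]*1000)))-o for n,o,g in obs])
r=least_squares(f,[.42,-.02,0,.42,.003],x_scale=[.1,.1,.1,.1,.01],loss='soft_l1'); P=r.x
print(P); print(r.fun.reshape(-1,2).round(1))
w=lambda *v:world(P,v).round(4)
print('edge level',w(-80,0,54),'knob level',w(-80,9+P[4]*1000,89),'knob now',w(*plat(P[3],190,9+P[4]*1000,45)),'keeper',w(-80,97,66.5))
E
```

```text
[ 0.62695165 -0.03595489 -0.0785556   0.40726221  0.00378949]
[[-0.1 -0.5]
 [ 0.4  0. ]
 [-0.1  0.3]
 [-0.8 -0.1]
 [ 0.2 -0.5]
 [ 0.5 -1.9]
 [-5.   1.1]
 [ 0.2  1.1]
 [-0.1  0.5]
 [ 0.3 -0.3]
 [-0.2 -0.5]]
edge level [ 0.5472 -0.0297  0.054 ] knob level [ 0.5482 -0.0169  0.089 ] knob now [ 0.5815 -0.0195  0.1606] keeper [0.5548 0.067  0.0665]
```

```bash
python3 -m inch '[0,0,0,5.98,-1, 0,0,0,5.98,-1, 0,0,0,5.98,-1, 0,0,0,5.98,-1, 0.016,-0.0258,0,0,-1, 0.016,-0.0258,0,0,-1, 0.016,-0.0258,0,0,-1, 0.016,-0.0258,0,0,-1]' 20
```

```text
t: 0.77
eef_pos: [0.2634, -0.4432, 0.2917]
orientation: [0.999, -0.04, -0.0, -0.0]
force: [0.2, 0.2, 0.2]
opening: 0.0408
finger_force: 0.0
```

```bash
python3 -m inch '[0.016,-0.0258,0,0,-1, 0.016,-0.0258,0,0,-1, 0.016,-0.0258,0,0,-1, 0.016,-0.0258,0,0,-1, 0.016,-0.0258,0,0,-1, 0.016,-0.0258,0,0,-1, 0.016,-0.0258,0,0,-1, 0.016,-0.0258,0,0,-1]'; python3 -m inch '[0.016,-0.0258,0,0,-1, 0.016,-0.0258,0,0,-1, 0.016,-0.0258,0,0,-1, 0.016,-0.0258,0,0,-1, 0.016,-0.0258,0,0,-1, 0.016,-0.0258,0,0,-1, 0.016,-0.0258,0,0,-1, 0.016,-0.0258,0,0,-1]'; python3 - <<'E'
from bench import bot, optics
import cv2
from geo import *
c=optics.camera("side")["image"][60:260,220:420,::-1]
cv2.imwrite("pics/s1.png",cv2.resize(c,None,fx=3,fy=3,interpolation=cv2.INTER_CUBIC))
s=bot.get_state(); e=s["eef_pos"]; P=[.62695,-.03595,-.07856]
d=e-[P[0],P[1],0]; k,n=np.cos(P[2]),np.sin(P[2]); print("press mm",1e3*np.array([k*d[0]+n*d[1],-n*d[0]+k*d[1],e[2]]),s["opening"],s["force"])
E
```

```text
t: 1.43
eef_pos: [0.4073, -0.2473, 0.292]
orientation: [0.999, -0.039, -0.0, -0.0]
force: [0.0, -0.2, -0.1]
opening: 0.0005
finger_force: 0.0
t: 2.1
eef_pos: [0.5512, -0.0516, 0.2918]
orientation: [0.999, -0.039, -0.0, 0.0]
force: [-0.1, 0.3, 0.5]
opening: 0.0006
finger_force: 0.0
press mm [-71.48719291 -17.55221388 291.63342733] 0.00041327847252336456 [ 3.77006054  3.0056247  -0.29550001]
```

View pics/s1.png

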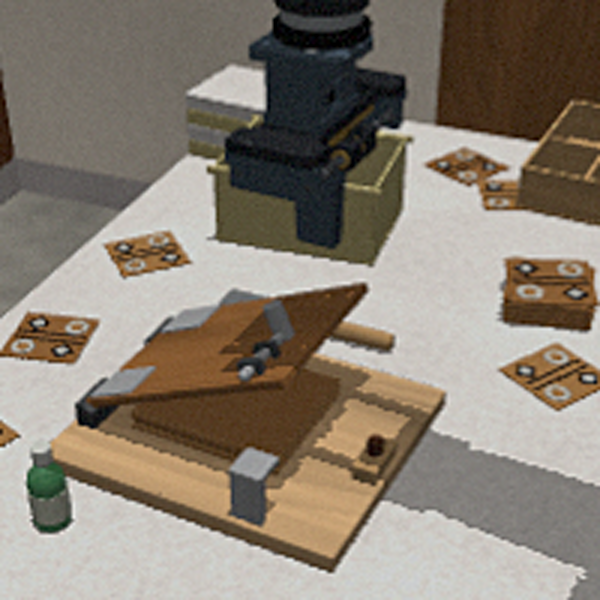

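The closed gripper hangs over the platen, just behind the knob, at crop (320,240). Nothing is touched yet, so I'll descend to just above the plate.

```bash
cat > st.py <<'E'
from bench import bot
from geo import *
s=bot.get_state(); e=s["eef_pos"]; P=[.62695,-.03595,-.07856]
d=e-[P[0],P[1],0]; k,n=np.cos(P[2]),np.sin(P[2]); f=s["force"]
print("t",s["t"],"TCP in press mm, tip z",(1e3*np.array([k*d[0]+n*d[1],-n*d[0]+k*d[1],e[2]-.078])).round(1),"F press",np.round([k*f[0]+n*f[1],-n*f[0]+k*f[1],f[2]],1))
E
python3 -m inch '[0,0,0,0,-1, 0,0,0.01,0,-1, 0,0,0.01,0,-1, 0,0,0.01,0,-1, 0,0,0.01,0,-1, 0,0,0.01,0,-1, 0,0,0.006,0,-1, 0,0,0.002,0,-1]'; python3 st.py
```

```text
t: 2.82
eef_pos: [0.5499, -0.0533, 0.2326]
orientation: [0.999, -0.04, -0.001, -0.0]
force: [-0.7, 0.6, -0.3]
opening: 0.0005
finger_force: 0.0
t 2.8167 TCP in press mm, tip z [-75.4 -23.4 154.6] F press [-0.8  0.5 -0.3]
```

```bash
python3 -m inch '[0,0,0.002,0,-1, 0,0,0.002,0,-1, 0,0,0.002,0,-1, 0,0,0.002,0,-1, 0,0,0.002,0,-1, 0,0,0.002,0,-1, 0,0,0.002,0,-1, 0,0,0.002,0,-1]'; python3 st.py
```

```text
t: 3.48
eef_pos: [0.5508, -0.0531, 0.2195]
orientation: [0.999, -0.039, 0.001, 0.0]
force: [-1.7, 0.2, 8.0]
opening: 0.0004
finger_force: 3.5
t 3.4833 TCP in press mm, tip z [-74.5 -23.1 141.5] F press [-1.7  0.   8. ]
```

```bash
python3 -m inch '[0,0,0.002,0,-1, 0,0,0.002,0,-1, 0,0,0.002,0,-1, 0,0,0.002,0,-1, 0,0,0.002,0,-1, 0,0,0.002,0,-1, 0,0,0.002,0,-1, 0,0,0.002,0,-1]'; python3 st.py
```

```text
t: 4.15
eef_pos: [0.5506, -0.0531, 0.2037]
orientation: [0.999, -0.039, 0.0, 0.0]
force: [-2.5, 0.3, 9.5]
opening: 0.0007
finger_force: 3.8
t 4.15 TCP in press mm, tip z [-74.8 -23.1 125.7] F press [-2.5  0.1  9.5]
```

```bash
for i in 1; do python3 -m inch '[0,0,0.0025,0,-1, 0,0,0.0025,0,-1, 0,0,0.0025,0,-1, 0,0,0.0025,0,-1, 0,0,0.0025,0,-1, 0,0,0.0025,0,-1, 0,0,0.0025,0,-1, 0,0,0.0025,0,-1]'; done; python3 st.py; python3 -m inch '[0,0,0.0025,0,-1, 0,0,0.0025,0,-1, 0,0,0.0025,0,-1, 0,0,0.0025,0,-1, 0,0,0.0025,0,-1, 0,0,0.0025,0,-1, 0,0,0.0025,0,-1, 0,0,0.0025,0,-1]';python3 st.py;  python3 -m inch '[0,0,0.0025,0,-1, 0,0,0.0025,0,-1, 0,0,0.002,0,-1, 0,0,0.002,0,-1, 0,0,0.002,0,-1, 0,0,0.002,0,-1, 0,0,0.0015,0,-1, 0,0,0.001,0,-1]';python3 st.py
```

```text
t: 4.82
eef_pos: [0.55, -0.0531, 0.1835]
orientation: [0.999, -0.039, -0.001, 0.0]
force: [-3.5, 0.7, 7.5]
opening: 0.0005
finger_force: 4.1
t 4.8167 TCP in press mm, tip z [-75.4 -23.1 105.5] F press [-3.6  0.4  7.5]
t: 5.48
eef_pos: [0.5492, -0.053, 0.1632]
orientation: [0.999, -0.039, -0.002, 0.0]
force: [-4.8, 0.1, 10.5]
opening: 0.0001
finger_force: 4.5
t 5.4833 TCP in press mm, tip z [-76.2 -23.1  85.2] F press [-4.8 -0.3 10.5]
t: 6.15
eef_pos: [0.5482, -0.0529, 0.1472]
orientation: [0.999, -0.039, -0.003, 0.0]
force: [-7.5, -0.1, 10.2]
opening: 0.0004
finger_force: 4.7
t 6.15 TCP in press mm, tip z [-77.2 -23.1  69.2] F press [-7.4 -0.7 10.2]
```

```bash
python3 -m inch '[-0.0005,0,0.001,0,-1, -0.0005,0,0.001,0,-1, -0.0005,0,0.001,0,-1, -0.0005,0,0.001,0,-1, -0.0005,0,0.001,0,-1, -0.0005,0,0.001,0,-1, -0.0005,0,0.001,0,-1, -0.0005,0,0.001,0,-1]';python3 st.py; python3 -m inch '[0,0,0.0005,0,-1, 0,0,0.0005,0,-1, 0,0,0.0005,0,-1, 0,0,0.0005,0,-1, 0,0,0.0005,0,-1, 0,0,0.0005,0,-1, 0,0,0.0005,0,-1, 0,0,0,0,-1]';python3 st.py
```

```text
t: 6.82
eef_pos: [0.5468, -0.0528, 0.1402]
orientation: [0.999, -0.039, 0.001, 0.0]
force: [-2.0, 0.0, 9.4]
opening: 0.0007
finger_force: 4.7
t 6.8167 TCP in press mm, tip z [-78.6 -23.1  62.2] F press [-2.  -0.1  9.4]
t: 7.48
eef_pos: [0.5466, -0.0528, 0.1366]
orientation: [0.999, -0.039, 0.0, 0.0]
force: [-3.9, -0.1, 9.5]
opening: 0.0005
finger_force: 4.6
t 7.4833 TCP in press mm, tip z [-78.8 -23.1  58.6] F press [-3.9 -0.4  9.5]
```

```bash
python3 -m inch '[0,0,0.0005,0,-1, 0,0,0.0005,0,-1, 0,0,0.0005,0,-1, 0,0,0.0005,0,-1, 0,0,0.0004,0,-1, 0,0,0.0004,0,-1, 0,0,0.0003,0,-1, 0,0,0,0,-1]';python3 st.py
```

```text
t: 8.15
eef_pos: [0.5464, -0.0528, 0.1334]
orientation: [0.999, -0.039, -0.0, 0.0]
force: [-3.3, 0.4, 10.1]
opening: 0.0005
finger_force: 4.8
t 8.15 TCP in press mm, tip z [-79.  -23.1  55.4] F press [-3.3  0.2 10.1]
```

```bash
python3 -m inch '[0,0,0.0003,0,-1, 0,0,0.0003,0,-1, 0,0,0.0003,0,-1, 0,0,0.0003,0,-1, 0,0,0,0,-1, 0,0,0,0,-1, 0,0,0,0,-1, 0,0,0,0,-1]';python3 st.py
```

```text
t: 8.82
eef_pos: [0.5463, -0.0528, 0.1325]
orientation: [0.999, -0.039, -0.0, 0.0]
force: [-4.1, -0.1, 10.8]
opening: 0.0007
finger_force: 5.7
t 8.8167 TCP in press mm, tip z [-79.  -23.1  54.5] F press [-4.1 -0.5 10.8]
```

```bash
python3 -m inch '[0,0,0.0003,0,-1, 0,0,0.0003,0,-1, 0,0,0.0002,0,-1, 0,0,0,0,-1, 0,0,0,0,-1, 0,0,0,0,-1, 0,0,0,0,-1, 0,0,0,0,-1]';python3 st.py
```

```text
t: 9.48
eef_pos: [0.5463, -0.0528, 0.1324]
orientation: [0.999, -0.039, 0.0, 0.0]
force: [-5.4, -1.0, 15.2]
opening: 0.0006
finger_force: 8.0
t 9.4833 TCP in press mm, tip z [-79.1 -23.1  54.4] F press [-5.3 -1.4 15.2]
```

The force climbs with no more travel, at tip height 54.4 against the expected 54, so the plate is on its stop. Next I slide towards +y while holding it down.

```bash
python3 -m inch '[0,-0.001,0.0002,0,-1, 0,-0.001,0.0001,0,-1, 0,-0.0015,0,0,-1, 0,-0.0015,0,0,-1, 0,-0.0015,0,0,-1, 0,-0.0015,0,0,-1, 0,-0.0015,0,0,-1, 0,0,0,0,-1]';python3 st.py
```

```text
t: 10.15
eef_pos: [0.5485, -0.0453, 0.1325]
orientation: [0.999, -0.038, 0.002, 0.002]
force: [-2.3, -6.9, 13.6]
opening: 0.0008
finger_force: 7.1
t 10.15 TCP in press mm, tip z [-77.4 -15.5  54.5] F press [-1.8 -7.1 13.6]
```

```bash
python3 -m inch '[0,-0.001,0.0002,0,-1, 0,-0.001,0.0001,0,-1, 0,-0.001,0.0001,0,-1, 0,-0.001,0,0,-1, 0,-0.001,0,0,-1, 0,-0.001,0,0,-1, 0,-0.001,0,0,-1, 0,0,0,0,-1]';python3 st.py
```

```text
t: 10.82
eef_pos: [0.5497, -0.0386, 0.1324]
orientation: [0.999, -0.038, 0.003, 0.003]
force: [-2.9, -8.3, 15.6]
opening: 0.0008
finger_force: 7.5
t 10.8167 TCP in press mm, tip z [-76.8  -8.7  54.4] F press [-2.3 -8.5 15.6]
```

```bash
python3 -m inch '[0,-0.001,0,0,-1, 0,-0.001,0,0,-1, 0,-0.001,0,0,-1, 0,-0.001,0,0,-1, 0,-0.001,0,0,-1, 0,-0.001,0,0,-1, 0,-0.001,0,0,-1, 0,0,0,0,-1]';python3 st.py
```

```text
t: 11.48
eef_pos: [0.5504, -0.0321, 0.1324]
orientation: [0.999, -0.038, 0.003, 0.003]
force: [-1.1, -10.8, 14.6]
opening: 0.0004
finger_force: 8.4
t 11.4833 TCP in press mm, tip z [-76.6  -2.2  54.4] F press [ -0.2 -10.9  14.6]
```

```bash
python3 -m inch '[0,-0.001,0.0001,0,-1, 0,-0.001,0,0,-1, 0,-0.001,0,0,-1, 0,-0.001,0,0,-1, 0,-0.001,0,0,-1, 0,-0.001,0,0,-1, 0,-0.001,0,0,-1, 0,0,0,0,-1]';python3 st.py;  python3 - <<'E'
from bench import bot, optics
import cv2
c=optics.camera("side")["image"][120:250,240:400,::-1]
cv2.imwrite("pics/s2.png",cv2.resize(c,None,fx=4.5,fy=4.5,interpolation=cv2.INTER_CUBIC))
E
```

```text
t: 12.15
eef_pos: [0.5509, -0.0253, 0.1324]
orientation: [0.999, -0.038, 0.003, 0.003]
force: [-2.1, -10.3, 15.2]
opening: 0.0004
finger_force: 8.7
t 12.15 TCP in press mm, tip z [-76.6   4.7  54.4] F press [ -1.3 -10.4  15.2]
```

View pics/s2.png

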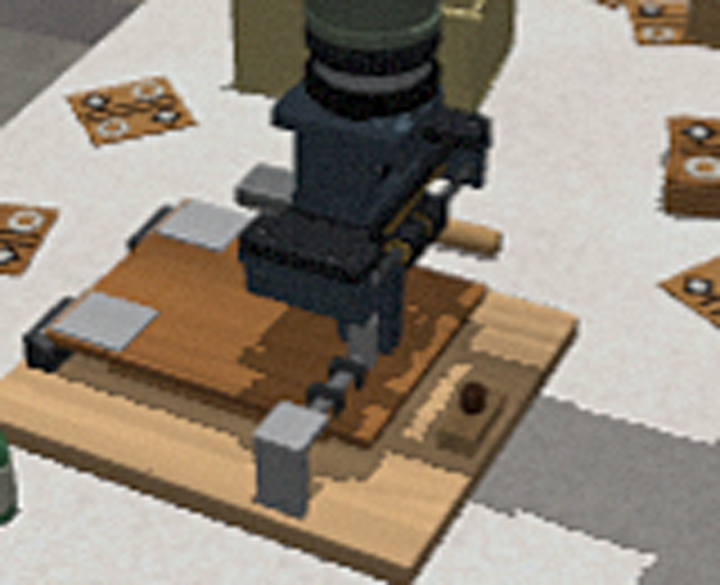

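The plate is level. The finger at (390,320) is against the knob at (360,340), and the rod at (320,400) is going in under the keeper lip at (290,420). I'll keep pushing.

```bash
python3 -m inch '[0,-0.001,0,0,-1, 0,-0.001,0,0,-1, 0,-0.001,0,0,-1, 0,-0.001,0,0,-1, 0,-0.001,0,0,-1, 0,-0.001,0,0,-1, 0,0,0,0,-1, 0,0,0,0,-1]';python3 st.py
```

```text
t: 12.87
eef_pos: [0.5514, -0.0193, 0.1324]
orientation: [0.999, -0.038, 0.003, 0.003]
force: [-1.9, -11.9, 15.4]
opening: 0.0001
finger_force: 8.7
t 12.8667 TCP in press mm, tip z [-76.7  10.6  54.4] F press [ -0.9 -12.   15.4]
```

```bash
python3 -m inch '[0,-0.001,0,0,-1, 0,-0.001,0,0,-1, 0,-0.001,0,0,-1, 0,-0.0005,0,0,-1, 0,-0.0005,0,0,-1, 0,0,0,0,-1, 0,0,0,0,-1, 0,0,0,0,-1]';python3 st.py
```

```text
t: 13.53
eef_pos: [0.5517, -0.0154, 0.1324]
orientation: [0.999, -0.038, 0.003, 0.003]
force: [-2.2, -12.4, 15.5]
opening: 0.0006
finger_force: 8.8
t 13.5333 TCP in press mm, tip z [-76.7  14.6  54.4] F press [ -1.2 -12.6  15.5]
```

```bash
python3 -m inch '[0,-0.0005,0,0,-1, 0,-0.0005,0,0,-1, 0,-0.0005,0,0,-1, 0,-0.0005,0,0,-1, 0,0,0,0,-1, 0,0,0,0,-1, 0,0,0,0,-1, 0,0,0,0,-1]';python3 st.py
```

```text
t: 14.2
eef_pos: [0.5518, -0.0134, 0.1324]
orientation: [0.999, -0.038, 0.003, 0.003]
force: [-2.7, -11.9, 16.2]
opening: 0.0
finger_force: 8.8
t 14.2 TCP in press mm, tip z [-76.7  16.6  54.4] F press [ -1.8 -12.1  16.2]
```

```bash
python3 -m inch '[0,-0.0005,0,0,-1, 0,-0.0005,0,0,-1, 0,-0.0005,0,0,-1, 0,-0.0005,0,0,-1, 0,0,0,0,-1, 0,0,0,0,-1, 0,0,0,0,-1, 0,0,0,0,-1]';python3 st.py;  python3 - <<'E'
from bench import bot, optics
import cv2
c=optics.camera("side")["image"][170:250,270:370,::-1]
cv2.imwrite("pics/s3.png",cv2.resize(c,None,fx=7,fy=7,interpolation=cv2.INTER_CUBIC))
E
```

```text
t: 14.87
eef_pos: [0.5519, -0.0128, 0.1324]
orientation: [0.999, -0.037, 0.003, 0.004]
force: [-2.0, -16.6, 14.9]
opening: 0.0005
finger_force: 11.8
t 14.8667 TCP in press mm, tip z [-76.7  17.2  54.4] F press [ -0.7 -16.7  14.9]
```

View pics/s3.png

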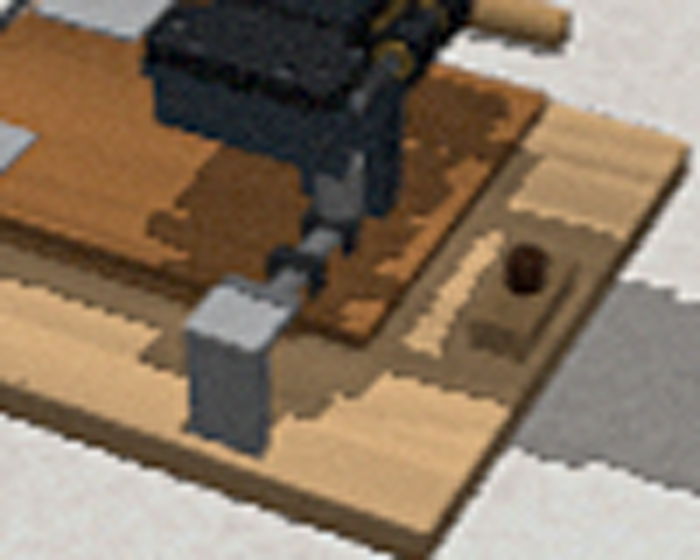

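The knob is up close to the first strap and the rod is under the keeper. The force rose while motion stopped, which fits the end stop. One small check push, then I'll ease off.

```bash
python3 -m inch '[0,-0.0005,0,0,-1, 0,-0.0003,0,0,-1, 0,0,0,0,-1, 0,0,0,0,-1, 0,0,0,0,-1, 0,0,0,0,-1, 0,0,0,0,-1, 0,0,0,0,-1]';python3 st.py
```

```text
t: 15.58
eef_pos: [0.5519, -0.0126, 0.1324]
orientation: [0.999, -0.037, 0.003, 0.005]
force: [-2.9, -20.0, 16.3]
opening: 0.0004
finger_force: 12.9
t 15.5833 TCP in press mm, tip z [-76.7  17.4  54.4] F press [ -1.3 -20.1  16.3]
```

It is home on its stop. I'll back off the knob, then lift gently.

```bash
python3 -m inch '[0,0.001,0,0,-1, 0,0.0015,0,0,-1, 0,0.0015,0,0,-1, 0,0.0015,0,0,-1, 0,0.0015,0,0,-1, 0,0.001,0,0,-1, 0,0.001,0,0,-1, 0,0,0,0,-1]';python3 st.py; python3 -m inch '[0,0,-0.0005,0,-1, 0,0,-0.0005,0,-1, 0,0,-0.0005,0,-1, 0,0,-0.0005,0,-1, 0,0,-0.0005,0,-1, 0,0,-0.0005,0,-1, 0,0,-0.0005,0,-1, 0,0,-0.0005,0,-1]';python3 st.py
```

```text
t: 16.25
eef_pos: [0.5518, -0.0147, 0.1324]
orientation: [0.999, -0.04, 0.003, -0.002]
force: [-1.1, 7.5, 15.0]
opening: 0.0002
finger_force: 7.6
t 16.25 TCP in press mm, tip z [-76.6  15.3  54.4] F press [-1.7  7.4 15. ]
t: 16.92
eef_pos: [0.5514, -0.0158, 0.1349]
orientation: [0.999, -0.04, 0.003, -0.001]
force: [1.8, 1.3, 3.9]
opening: 0.0005
finger_force: 1.9
t 16.9167 TCP in press mm, tip z [-76.9  14.2  56.9] F press [1.7 1.4 3.9]
```

```bash
python3 -m inch '[0,0.0005,-0.0005,0,-1, 0,0.0005,-0.001,0,-1, 0,0.0005,-0.001,0,-1, 0,0.0005,-0.002,0,-1, 0,0.001,-0.004,0,-1, 0,0.001,-0.006,0,-1, 0,0,-0.008,0,-1, 0,0,-0.01,0,-1]';python3 st.py; python3 -m inch '[0,0,-0.012,0,-1, 0,0,-0.015,0,-1, 0,0,-0.02,0,-1, 0,0.02,-0.02,0,-1, 0,0.03,-0.02,0,-1, 0,0.03,-0.01,0,-1, 0,0.03,0,0,-1, 0,0.02,0,0,-1]'; python3 -m inch '[0,0.03,0,0,-1, 0,0.03,0,0,-1, 0,0.03,0,0,-1, 0,0.02,0,0,-1, 0,0,0,0,-1, 0,0,0,0,-1, 0,0,0,0,-1, 0,0,0,0,-1]';python3 st.py
python3 - <<'E'
from bench import bot, optics
import cv2,numpy as np
c=optics.camera("side")["image"][140:255,220:380,::-1]; d=optics.camera("top")["image"][135:250,260:420,::-1]
z=lambda a:cv2.resize(a,None,fx=3.7,fy=3.7,interpolation=cv2.INTER_CUBIC)
cv2.imwrite("pics/s4.png",z(c));cv2.imwrite("pics/t4.png",z(d))
E
```

```text
t: 17.58
eef_pos: [0.5489, -0.0207, 0.1663]
orientation: [0.999, -0.039, -0.001, 0.0]
force: [-0.8, -0.4, -0.4]
opening: 0.0
finger_force: 0.0
t 17.5833 TCP in press mm, tip z [-79.    9.   88.3] F press [-0.7 -0.4 -0.4]
t: 18.25
eef_pos: [0.539, -0.1525, 0.2652]
orientation: [0.999, -0.04, 0.002, 0.001]
force: [-0.3, -1.1, 0.2]
opening: 0.0004
finger_force: 0.0
t: 18.92
eef_pos: [0.5304, -0.2586, 0.2633]
orientation: [0.999, -0.039, 0.0, -0.0]
force: [0.2, -0.5, 1.0]
opening: 0.0005
finger_force: 0.0
t 18.9167 TCP in press mm, tip z [ -78.7 -229.6  185.3] F press [ 0.2 -0.4  1. ]
```

View pics/s4.png

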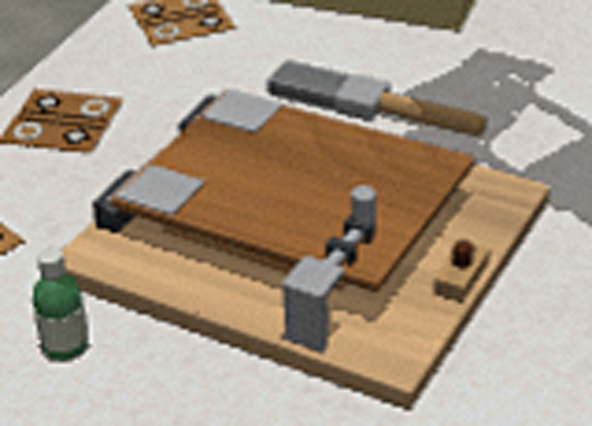

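View pics/t4.png

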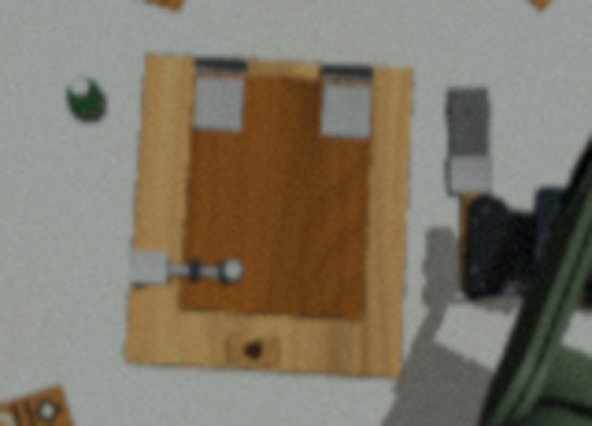

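With the arm clear, the plate stays level. The bolt is under the keeper, with the knob at side crop (362,190) and top crop (232,268), and the stamp, brush and bottle look undisturbed. I'll hand it in.

```bash
python3 - <<'E'
from geo import *
from bench import bot
P=[.62695,-.03595,-.07856]; o=np.array([260+232/3.7-.4,135+268/3.7-.4])
for b in (20,24,28): print(b,proj('top',world(P,plat(.007,190,9+b,45))).round(1),o.round(1),proj('side',world(P,plat(.007,190,9+b,45))).round(1),220+362/3.7-.4,140+190/3.7-.4)
print(bot.job_done())
E
```

```text
20 [325.  207.5] [322.3 207. ] [319.1 189.9] 317.43783783783783 190.95135135135135
24 [323.8 207.4] [322.3 207. ] [318.4 190.7] 317.43783783783783 190.95135135135135
28 [322.6 207.3] [322.3 207. ] [317.7 191.5] 317.43783783783783 190.95135135135135
the job is handed in; nothing more can be done
None
```

The job is handed in: the plate was eased down onto its stop with no more than about 26 N read on the tool, the bolt is fully home under the keeper (knob position fits 28 mm of travel), and the plate stayed level with the arm clear.

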